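# Put a moulding offcut away in the stay-locked drawer of a materials chest

## Task

Put the shorter of the two moulding offcuts away in the drawer of the small wooden chest and lock it in: swing the chest's narrow rear lid up until it stands open, lift the steel stay by the lid hinge that locks the drawer, pull the drawer right out to its stop, lay the offcut inside, push the drawer fully home and fold the stay back down. The lid may be left standing open; leave the longer offcut and the jars, bottle and tape measure where they stand.

Things in the scene. Friction and masses are not known exactly. Their poses are not given: they have to be found in the camera images.
- chest: Small wooden chest 240 x 200 x 75 mm, fixed. Origin: centre of underside; +x to the rear (lid hinge), -x to the drawer front, z up. The drawer front faces roughly to the robot's right (-y). Top: fixed deck from x = -120 to +12 mm (upper face z = 75); from x = +12 to +120 a narrow hinged lid over an open compartment in which the steel stay lies along y = 0. Side walls 8 mm.
- lid (a joint): Angle of the rear lid, rad: 0 shut, 1.85 stop, beyond 1.57 it leans back. The hinge is stiff (about 0.16 N m), so the lid stays where it is left. Hinge line: chest frame x = 120, z = 77 mm, along y. The lid is a shallow cap, 106 x 198 x 18 mm.
- lid_knob (a point): Centre of the head of the brass knob on the lid: head 18 mm diameter, 16 mm tall, on a 9 mm stem, its lower side 12 mm off the lid's outer face. In the lid's frame (origin on the hinge line, equal to the chest's axes when shut) it is at x = -85, z = +38 mm. Axes turn with the lid, z out of the lid's face.
- stay (a joint): Stay angle, rad: 0 down (locked), grows as its free end is lifted, stop 1.2. Stiff (0.07 N m): stays where left. Hinge line: chest x = 98, z = 68 mm, along y. At 0 its tooth hangs 17 mm deep in front of the drawer's back wall (3 mm play) and the drawer is locked; from 0.35 rad the drawer is free. It goes down fully only with the drawer home.
- stay_fin (a point): Middle of the grip fin on the stay: 12 mm wide (chest y), 32 long (along the arm), top 8 mm above this point; the arm below is 12 wide too. In the stay's frame (origin on its hinge line, chest's axes at 0) at x = -60, z = +12 mm. Axes turn with the stay. About 80 mm free on either side (chest y); drawer back wall below, top at chest z = 55.
- drawer (a joint): How far the drawer is out, m: 0 home, 0.122 stop. It slides to the chest's -x; friction about 1.2 N.
- drawer_handle (a point): Middle of the drawer's steel bar handle: round bar 10 mm thick along chest y, 90 mm long, its middle 45 mm in front of the drawer front, at chest x = -165 mm (drawer home), z = 58 mm (17 mm below the deck's top). Axes as the chest.
- drawer_floor (a point): Centre of the drawer's inner floor (moves with it; axes as the chest); drawer home: chest x = -36, z = 16 mm. Inside 147 mm along x, 164 along y, walls 39 mm high. With the drawer fully out, the 112 mm between its front and the deck's edge are open from above.
- short_moulding: The shorter moulding offcut (dark wood), 22 x 100 x 18 mm, loose on the table; origin: centre of its underside, length along its y.
- long_moulding: The longer moulding offcut (gilded, mitred ends), 28 x 158 x 22 mm, loose on the table, to be left; origin: centre of its underside, length along its y. The two may have changed places.
- deck_jar: Bystander: small jar, 42 mm diameter, 49 mm tall, loose on the chest's deck, 70 mm to one side of the centre line; origin: centre of its underside.
- tall_jar: Bystander: small jar, 45 mm diameter, 56 mm tall, loose on the table at the far side of the chest; origin: centre of its underside.
- tape_measure: Bystander: tape measure 67 x 68 x 36 mm, loose on the table at the near side of the chest; origin: centre of its underside.
- blue_jar: Bystander: open jar 57 mm diameter, 64 mm tall, loose on the table; origin: centre of its underside.
- glue_bottle: Bystander: bottle 50 mm diameter, 140 mm tall, loose on the table; origin: centre of its underside.
Mind the look-alikes: they are no part of the job. Of the things like the short_moulding, leave any that is turquoise; of the rest the larger one is meant.

How it is judged:
By the outcome, as a careful person would: the job done as asked, in the order asked, and still so for the second after the job is handed in, with the robot touching nothing.
It also fails if it takes over 72 s, if anything falls off the work surface, if the arm or the gripper's body presses on something with over 40 N, if the wrist force passes 120 N, or if a joint passes its speed limit or range.

## Robot

A 6-joint arm with a two-finger parallel gripper is mounted at the origin on a cart in front of the work surface, level with it; the furniture and walls round the work are solid. World frame = base frame: x ahead of the robot, y to its left, z up, the work surface at z = 0. Lengths are in m, angles in rad, forces in N, time in s.
With the tool pointing down it reaches from about 0.3 to 0.95 m from the base axis. Payload 3.1 kg.
Tool frame: the origin (TCP) lies midway between the tips of the shut fingers; the grasp point (between the pads) lies 19 mm behind it; z points along the fingers, y is the line along which they close (so a half turn about z gives the same grasp; the last joint's range is limited). The gripper opens to 85 mm and grips with 20 to 120 N. Pads are 22 mm wide; open, the fingers measure 114 mm over their backs; the gripper's body (76 mm by 85 mm) begins 54 mm behind the grasp point. The pads swing forward as they close: fully open they stand 13 mm farther back than shut.
Start: joints at [1.059, 0.308, 1.634, -0, 1.2, -0.07], TCP at [0.267, 0.565, 0.231] pointing down, gripper open.
Joint ranges: [-3.06, 3.06], [-0.79, 1.96], [0.05, 2.63], [-1.19, 4.34], [0.05, 2.64], [-2.94, 2.94]. Speed limits (rad/s): [2.79, 2.79, 3.14, 3.14, 3.14, 3.14].

## Interface

Orientations are given as a rotation vector (axis times angle).
In Python, from station import r gives the robot as it stands.
- The arm moves only by the tool jog_arm, never from a script. Its argument "deltas" is a list of rows, each a list of 7 numbers: the finger opening in mm, from 0 to 85.4, then the shift along the world's x, y, z in mm, then the turn, a rotation vector about the world's x, y, z in degrees. A call has 1 to 12 rows; each row is the pose to reach, as a shift and turn from the pose commanded when the call began; what a row does not reach only later rows make up. A row lasts 1/12 s, in which the tool goes at most 41.7 mm and 7.16 degrees, less where a joint would pass 70% of its speed; a pose out of reach is approached as far as the arm can. A call with a gripper value outside its range is refused whole. The fingers move at their own pace and stop on an object; the grip force is fixed at half the most. Time passes only in rows, so rows that repeat a pose let the fingers close. It gives the time, the measured TCP pose, the force, the opening and the grip force at its end, in the units of the state.
- r.observe(): the state, without advancing time (a new reading comes with each control period).
- r.grab_frame(name): name is "scene" or "side" or "wrist"; returns a dict with "frame" (400x640x3 uint8, red, green, blue), "z_map" (400x640 float32, m along the optical axis (not along the pixel's ray), 0 where there is no reading), "intrinsics" (3x3 intrinsics, pixels), "k1" (the pictures are not rectified: a ray, as slopes to the right and down, at radius r is drawn at 1 + k1 r^2 times it, then the intrinsics apply), "world_from_camera" (4x4, takes a point from camera to world coordinates); the wrist camera has in their place "T_tool_cam" (4x4, takes a point from camera to tool coordinates, whose origin is the TCP and whose axes are the flange's). Camera axes: x right, y up, looking along -z (the intrinsics and any distortion apply to the point x, -y, -z); pixel columns grow to the right and rows downward; lengths in m; the calibration is good to about 2 mm. A picture is of the moment at which its call begins: read the wrist's pose just before it.
- r.hand_in(): hands the job in; it is judged then, once.
Trained networks look in a picture, given as the dict that the camera call returned (one of the last four; its "shot" number tells which), for a name from the list of things; names that differ only in an ending like _2 or _b are one class to them, and where a whole thing is asked for, a point or a joint stands for the part that bears it (a point fixed in the world has none). Each returns a list of dicts, best first, with "conf" (0 to 1); they miss things now and then, are a little off and sometimes report something else, mostly with a low value. They report only what shows in the picture. A call takes as long as a camera call. They do not tell look-alikes from the thing itself.
- r.outline_of(label, picture): "pixels" (400x640 bool, what is visible of it) and "point" ([column, row] in pixels, amid what is visible of it).
- r.tip_of(label, picture): "point" ([column, row] in pixels: a listed point, or the origin of a listed thing).
The state is a dict: "clock": time; "qpos": joint angles; "joint_velocities": joint speeds; "joint_torque": joint torques, N m; "tcp_pos": TCP position; "ee_rot": TCP orientation; "ft_force": force on the tool from outside, world axes, zero at the start; "ft_torque": the same for the moment, N m; "finger_gap": opening from 0.0 (shut) to 1.0 (fully open); "gripper_force": force on a finger pad.
Only numpy, scipy, OpenCV 4.12 (cv2) and the standard library are available. Lean on these libraries where they do the work, as an engineer would, in place of code of your own. Each camera call takes 0.05 s, during which the arm holds its last target. There are 200 camera calls.

## Working session

There is one attempt and no reset: what is moved stays moved. The work goes in short steps, Python scripts to look and compute and a tool call to move; the robot and the scene stay as the last step left them, time stands still between calls to the robot, and variables do not carry over. Pictures are saved under pics/ and viewed, at most 10 in all, crops included, and the job is handed in when it is done.

Besides the shell and the picture viewer there is one more tool, called after "Call:" by a JSON object that holds its "api" and its "payload". jog_arm: Moves the arm, as the interface text tells. Its arguments: {"type":"object","properties":{"deltas":{"type":"array","items":{"type":"array","items":{"type":"number"}}}},"required":["deltas"]}

```bash
mkdir -p pics; ls
cat > h.py <<'E'
import numpy as np, cv2
from scipy.spatial.transform import Rotation as R
from station import r
def T_of(p, s=None):
    if 'world_from_camera' in p: return np.array(p['world_from_camera'])
    T=np.eye(4); T[:3,3]=s['tcp_pos']; T[:3,:3]=R.from_rotvec(s['ee_rot']).as_matrix()
    return T@np.array(p['T_tool_cam'])
def ray(p,uv):
    K=np.array(p['intrinsics']); uv=np.atleast_2d(np.array(uv,float))
    d=np.c_[(uv[:,0]-K[0,2])/K[0,0],(uv[:,1]-K[1,2])/K[1,1]]; u=d.copy()
    for _ in range(8): u=d/(1+p['k1']*(u**2).sum(1,keepdims=True))
    return np.c_[u[:,0],-u[:,1],-np.ones(len(u))]
def at_depth(p,uv,T,z=None):
    uv=np.atleast_2d(np.array(uv)); 
    if z is None: z=np.array([p['z_map'][int(round(v)),int(round(u))] for u,v in uv])
    return (ray(p,uv)*np.atleast_1d(z)[:,None])@T[:3,:3].T+T[:3,3]
def at_z(p,uv,T,z):
    d=ray(p,uv)@T[:3,:3].T; return T[:3,3]+d*((z-T[2,3])/d[:,2])[:,None]
def cloud(p,mask,T):
    v,u=np.nonzero(mask&(p['z_map']>0)); return at_depth(p,np.c_[u,v],T,p['z_map'][v,u])
def save(p,n): cv2.imwrite('pics/'+n,np.ascontiguousarray(p['frame'][:,:,::-1]))
E
cat > a.py <<'E'
from h import *
np.set_printoptions(precision=4,suppress=True)
s=r.observe(); print(s['clock'],s['tcp_pos'],s['ee_rot'])
for c in ['scene','side']:
    p=r.grab_frame(c); save(p,c+'0.png'); T=T_of(p); print(c,T[:3,3])
    for n in ['chest','lid','short_moulding','long_moulding','deck_jar','tall_jar','tape_measure','blue_jar','glue_bottle']:
        for o in r.outline_of(n,p)[:3]:
            P=cloud(p,o['pixels'],T)
            if len(P): print(n,round(o['conf'],2),np.round(o['point']),len(P),np.median(P,0),np.percentile(P,3,axis=0),np.percentile(P,97,axis=0))
    for n in ['chest','lid_knob','drawer_handle','short_moulding','long_moulding','drawer_floor','stay_fin']:
        for o in r.tip_of(n,p)[:3]: print('tip',n,round(o['conf'],2),np.round(o['point'],1),at_depth(p,[o['point']],T)[0])
E
python3 a.py
```

```text
pics
0.0 [0.2668 0.5642 0.23  ] [-0.6882 -3.0646  0.0036]
scene [-0.0971 -0.4621  0.5618]
chest 0.71 [274. 201.] 6456 [0.5179 0.1486 0.0639] [0.4385 0.043  0.0039] [0.6475 0.2999 0.1396]
lid 0.63 [253. 164.] 670 [0.5305 0.2206 0.1353] [0.4539 0.2044 0.0616] [0.7348 0.3159 0.1537]
short_moulding 0.84 [401. 316.] 552 [ 0.4182 -0.2597  0.0152] [ 0.3783 -0.2731  0.0053] [ 0.4713 -0.2432  0.0179]
short_moulding 0.65 [266. 277.] 528 [0.3442 0.0093 0.0128] [ 0.3007  0.0012 -0.0019] [0.3947 0.0369 0.0173]
long_moulding 0.94 [422. 250.] 666 [ 0.6196 -0.2067  0.0134] [ 0.5648 -0.2241  0.0004] [ 0.6944 -0.1839  0.0215]
long_moulding 0.6 [306. 219.] 1068 [0.5155 0.062  0.05  ] [0.4481 0.0123 0.0123] [0.6122 0.0724 0.0639]
long_moulding 0.32 [398. 314.] 613 [ 0.4193 -0.2597  0.0149] [ 0.3782 -0.2733  0.0022] [ 0.4738 -0.2425  0.0179]
deck_jar 0.33 [252. 166.] 742 [0.5422 0.222  0.1343] [ 0.4542  0.2046 -0.0022] [0.7355 0.4688 0.1517]
tape_measure 0.72 [253. 167.] 698 [0.531  0.2212 0.1348] [ 0.454   0.2045 -0.0011] [0.6604 0.4511 0.1541]
tape_measure 0.59 [234. 236.] 741 [0.3769 0.1475 0.0279] [ 
[... 1901 characters left out ...]

blue_jar 0.79 [228. 221.] 441 [ 0.7224 -0.0878  0.0385] [ 0.6978 -0.1189  0.006 ] [ 0.7463 -0.0669  0.0657]
glue_bottle 0.74 [215. 146.] 483 [ 0.5659 -0.2684  0.0769] [ 0.5415 -0.2914  0.0112] [ 0.5803 -0.2542  0.1221]
tip chest 0.92 [351.8 230.8] [0.5744 0.1906 0.0736]
tip lid_knob 0.86 [380.2 222.8] [0.5568 0.2526 0.1611]
tip drawer_handle 0.8 [307.9 187.7] [0.5275 0.0211 0.0634]
tip short_moulding 0.76 [256.  133.1] [ 0.4276 -0.2426  0.0012]
tip short_moulding 0.53 [338.8 157.3] [0.3689 0.0212 0.0172]
tip short_moulding 0.51 [283.6 140.8] [ 0.4055 -0.1538  0.005 ]
tip long_moulding 0.96 [222.5 185.6] [ 0.638  -0.1953  0.0233]
tip long_moulding 0.36 [229.1 227.3] [ 0.7385 -0.082   0.0581]
```

```bash
python3 -c "
import cv2
a=cv2.imread('pics/scene0.png');b=cv2.imread('pics/side0.png')
a=a[100:350,180:500];b=b[90:340,180:500]
import numpy as np
c=np.vstack([cv2.resize(a,None,fx=2,fy=2)[:, :],]);d=cv2.resize(b,None,fx=2.4,fy=2.4)
cv2.imwrite('pics/a.png',cv2.resize(a,None,fx=2.4,fy=2.4,interpolation=3));cv2.imwrite('pics/b.png',d)"
```

```text
(no output)
```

View pics/a.png

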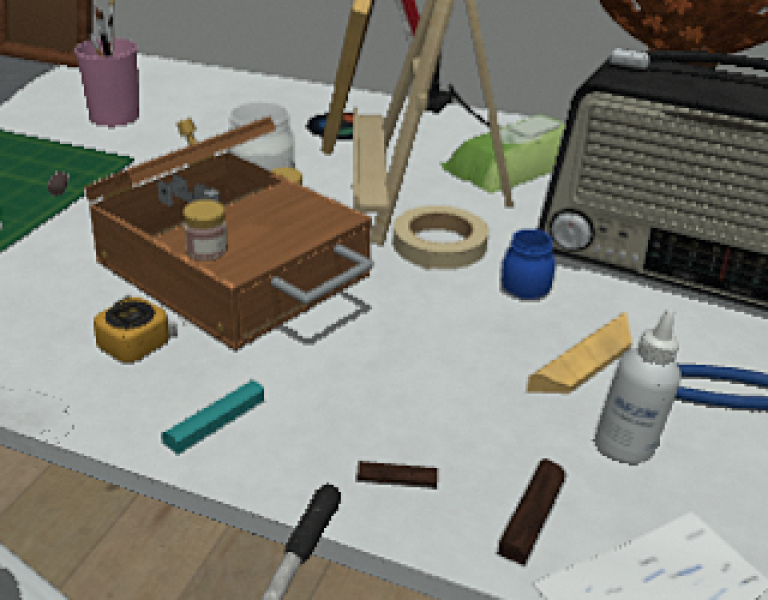

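View pics/b.png

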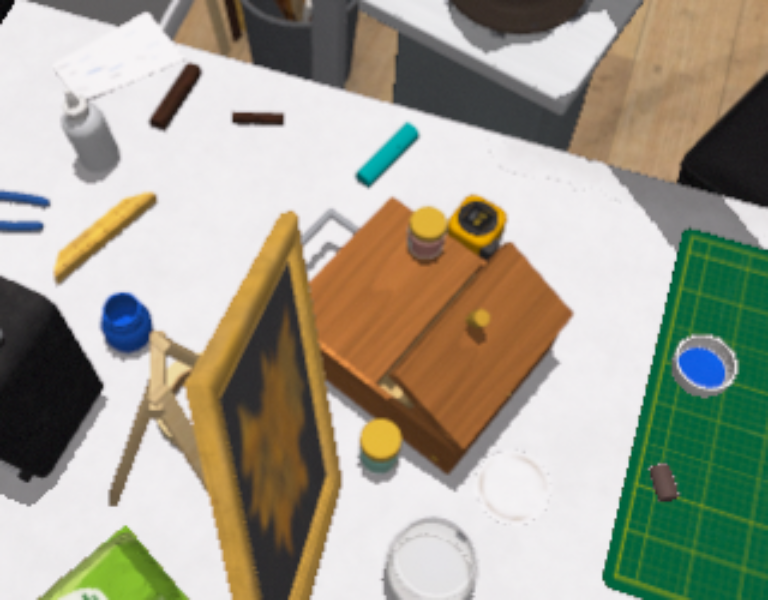

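```bash
cat > b.py <<'E'
from h import *
np.set_printoptions(precision=4,suppress=True)
A=[]
for c in ['scene','side']:
    p=r.grab_frame(c); T=T_of(p); P=cloud(p,np.ones((400,640),bool),T); A.append(P)
    tip={n:[(round(o['conf'],2),o['point']) for o in r.tip_of(n,p)[:1]] for n in ['chest','drawer_handle','lid_knob']}
    print(c,{n:[(f,at_z(p,[u],T,{'chest':0,'drawer_handle':.058,'lid_knob':.155}[n])[0]) for f,u in v] for n,v in tip.items()})
P=np.vstack(A); np.save('P.npy',P)
D=P[(abs(P[:,2]-.075)<.004)&(P[:,0]>.4)&(P[:,0]<.72)&(P[:,1]>0)&(P[:,1]<.35)]
im=np.zeros((400,400),np.uint8); ij=((D[:,:2]-[.4,0])*1000).astype(int); im[ij[:,0],np.clip(ij[:,1],0,399)]=255
im=cv2.morphologyEx(im,cv2.MORPH_CLOSE,np.ones((9,9))); im=cv2.morphologyEx(im,cv2.MORPH_OPEN,np.ones((15,15)))
cs,_=cv2.findContours(im,0,2); cc=max(cs,key=cv2.contourArea); (cy,cx),wh,a=cv2.minAreaRect(cc)
print('deck rect',cx/1000+.4,cy/1000,wh,a, cv2.boxPoints(((cy,cx),wh,a)))
# top view height map
H=np.zeros((800,800))
Q=P[(P[:,0]>.2)&(P[:,0]<1)&(P[:,1]>-.4)&(P[:,1]<.4)]
o=np.argsort(Q[:,2]);Q=Q[o]
H[((1-Q[:,0])*1000).astype(int).clip(0,799),((.4-Q[:,1])*1000).astype(int).clip(0,799)]=Q[:,2]
H=cv2.dilate(H,np.ones((4,4)))
c=cv2.applyColorMap((np.clip(H/.4,0,1)*255).astype(np.uint8),cv2.COLORMAP_JET)
for k in range(0,800,100): cv2.line(c,(k,0),(k,799),(255,255,255),1);cv2.line(c,(0,k),(799,k),(255,255,255),1)
cv2.imwrite('pics/top.png',cv2.resize(c,(600,600)))
E
python3 b.py
```

```text
scene {'chest': [], 'drawer_handle': [(0.73, array([0.524 , 0.0041, 0.058 ]))], 'lid_knob': [(0.93, array([0.5418, 0.2387, 0.155 ]))]}
side {'chest': [(0.8, array([0.5403, 0.1743, 0.    ]))], 'drawer_handle': [(0.72, array([0.5271, 0.0244, 0.058 ]))], 'lid_knob': [(0.81, array([0.5544, 0.2532, 0.155 ]))]}
deck rect 0.5407819519042969 0.12924690246582032 (137.03721618652344, 201.92762756347656) 5.5275397300720215 [[ 51.3216 234.6763]
 [ 70.7722  33.6876]
 [207.1721  46.8876]
 [187.7216 247.8763]]
```

View pics/top.png

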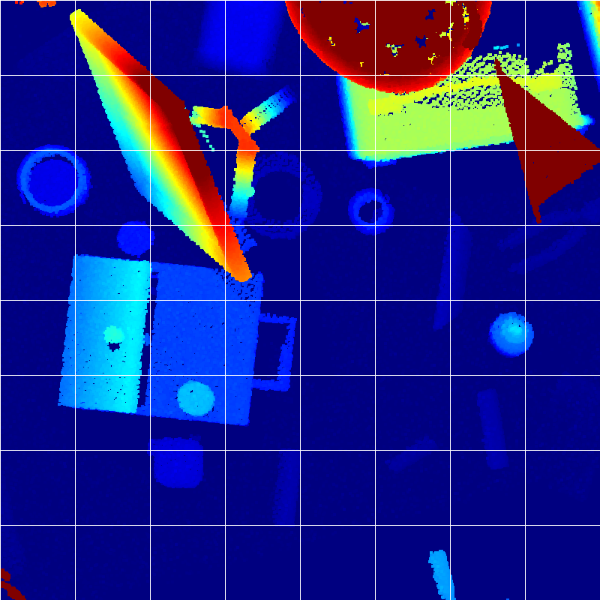

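```bash
cat >> h.py <<'E'
O=np.array([.5457,.180]); YAW=np.radians(84.5)
def c2w(x,y=0):  # mm chest -> m world
    c,s=np.cos(YAW),np.sin(YAW); return O+np.array([c*x-s*y,s*x+c*y])/1000
def w2c(P):
    c,s=np.cos(YAW),np.sin(YAW); d=np.asarray(P)[...,:2]-O
    return np.stack([(c*d[...,0]+s*d[...,1])*1000,(-s*d[...,0]+c*d[...,1])*1000],-1)
E
python3 - <<'E'
from h import *
P=np.load('P.npy'); C=w2c(P); z=P[:,2]*1000
m=(abs(C[:,1])<80)&(abs(C[:,1])>25)&(C[:,0]>45)&(C[:,0]<115)&(z>85)&(z<170)
f=np.polyfit(C[m,0],z[m],1); res=abs(z[m]-np.polyval(f,C[m,0]));m2=np.where(m)[0][res<4]
f=np.polyfit(C[m2,0],z[m2],1);print('lid slope',f,-np.arctan(f[0]),len(m2), 'z at120',np.polyval(f,120))
for lo,hi,n in [((.36,-.30),(.49,-.22),'short'),((.54,-.24),(.72,-.16),'long')]:
    q=P[(P[:,0]>lo[0])&(P[:,0]<hi[0])&(P[:,1]>lo[1])&(P[:,1]<hi[1])&(P[:,2]>.010)&(P[:,2]<.03)]
    (cx,cy),wh,a=cv2.minAreaRect((q[:,:2]*1000).astype(np.float32)); print(n,cx,cy,wh,a,np.percentile(q[:,2],95))
for n,b in [('front wall face',(C[:,0]<-110)&(C[:,0]>-135)&(z>20)&(z<50)&(abs(C[:,1])<90)),]:
    print(n,np.median(C[b],0),b.sum())
h=(z>45)&(z<75)&(C[:,0]<-130)&(C[:,0]>-190)&(abs(C[:,1])<70); print('handle',np.percentile(C[h],[2,50,98],axis=0),np.percentile(z[h],[5,50,98]))
for lo,hi in [(-.1,0),(0,.1)]:
  e=(P[:,0]>.55)&(P[:,0]<.75)&(P[:,1]>0)&(P[:,1]<.15)&(P[:,2]>.12); print(P[e].min(0),P[e].max(0))
s=r.observe();print(R.from_rotvec(s['ee_rot']).as_matrix().round(3), [c2w(x).round(4) for x in (0,38,-165,-120)])
E
```

```text
lid slope [ -0.58836559 171.07065267] 0.5318208610561751 1191 z at120 100.4667821125459
short 427.811279296875 -254.82830810546875 (103.51780700683594, 26.954025268554688) 9.605377197265625 0.01837858647123852
long 637.245849609375 -204.45767211914062 (32.480220794677734, 158.3037109375) 81.79978942871094 0.02270964650783193
front wall face [-117.98963492   13.28264477] 439
handle [[-169.04737835  -45.1564824 ]
 [-160.39815709   18.95797937]
 [-132.68946409   49.65054195]] [55.36013288 60.70120306 65.66264146]
[0.62618638 0.06215313 0.12002854] [0.74992819 0.14976425 0.39187162]
[0.62618638 0.06215313 0.12002854] [0.74992819 0.14976425 0.39187162]
[[-0.904  0.428 -0.   ]
 [ 0.428  0.904  0.   ]
 [ 0.     0.    -1.   ]] [array([0.5457, 0.18  ]), array([0.5493, 0.2178]), array([0.5299, 0.0158]), array([0.5342, 0.0606])]
```

Call:
{"api": "jog_arm", "payload": {"deltas": [[0,279,-384,20,0,0,-70.2],[0,279,-384,20,0,0,-70.2],[0,279,-384,20,0,0,-70.2],[0,279,-384,20,0,0,-70.2],[0,279,-384,20,0,0,-70.2],[0,279,-384,20,0,0,-70.2],[0,279,-384,20,0,0,-70.2],[0,279,-384,20,0,0,-70.2],[0,279,-384,20,0,0,-70.2],[0,279,-384,20,0,0,-70.2],[0,279,-384,20,0,0,-70.2],[0,279,-384,20,0,0,-70.2]]}}

```text
clock: 3.1
tcp_pos: [0.5493, 0.1767, 0.2519]
ee_rot: [2.327, 2.106, 0.002]
ft_force: [0.5, 0.6, 0.3]
finger_gap: -0.004
gripper_force: 0.0
```

Call:
{"api": "jog_arm", "payload": {"deltas": [[0,0,0,0,0,0,0],[0,0,0,0,0,0,0],[0,0,0,0,0,0,0],[0,0,0,0,0,0,0]]}}

```text
clock: 3.43
tcp_pos: [0.5453, 0.1821, 0.2511]
ee_rot: [-2.323, -2.113, 0.001]
ft_force: [-0.6, 1.0, -0.0]
finger_gap: -0.002
gripper_force: 0.0
```

```bash
cat > w.py <<'E'
from h import *
import sys
np.set_printoptions(precision=1,suppress=True)
def look(name,tips):
    s=r.observe(); p=r.grab_frame('wrist'); T=T_of(p,s); save(p,name)
    P=cloud(p,np.ones((400,640),bool),T)
    for n in tips:
        for o in r.tip_of(n,p)[:1]:
            q=at_depth(p,[o['point']],T)[0]; print(n,round(o['conf'],2),np.round(o['point']),w2c(q),q[2]*1000)
    return s,p,T,P,w2c(P),P[:,2]*1000
E
python3 - <<'E'
from w import *
s,p,T,P,C,z=look('w1.png',['lid_knob','stay_fin','drawer_handle','deck_jar'])
print(w2c(T[:3,3]),len(P),C.min(0),C.max(0))
b=(abs(z-75)<5)&(C[:,0]>-150)&(C[:,0]<25); print(np.percentile(C[b],[1,3,50,97,99],axis=0),b.sum(),z[b].mean())
h=(z>45)&(z<70)&(C[:,0]<-130)&(C[:,0]>-190)&(abs(C[:,1])<70); print('handle',np.percentile(C[h],[2,50,98],axis=0),h.sum())
j=(z>110)&(z<130)&(C[:,0]<0)&(C[:,1]>30);print('jar',C[j].min(0),C[j].max(0))
E
```

```text
lid_knob 0.87 [326. 104.] [67.2 -0.4] 164.15004956464034
deck_jar 0.65 [250. 226.] [-32.4  63. ] 122.84461029475646
[70.6  0.2] 254971 [-793.1 -359.6] [ 182.3 1199.6]
[[-114.5 -186.6]
 [-109.9 -166.9]
 [ -33.2  -22.6]
 [  12.5   90.6]
 [  14.3   95.5]] 21155 74.53021847012673Traceback (most recent call last):
  File "<stdin>", line 5, in <module>
    return _quantile_unchecked(
        a, q, axis, out, overwrite_input, method, keepdims, weights)
    return _ureduce(a,
                    func=_quantile_ureduce_func,
    ...<5 lines>...
                    overwrite_input=overwrite_input,
                    method=method)
    r = func(a, **kwargs)
    result = _quantile(arr,
                       quantiles=q,
    ...<2 lines>...
                       out=out,
                       weights=wgt)
    slices_having_nans = np.isnan(arr[-1, ...])
                                  ~~~^^^^^^^^^
IndexError: index -1 is out of bounds for axis 0 with size 0
```

View pics/w1.png

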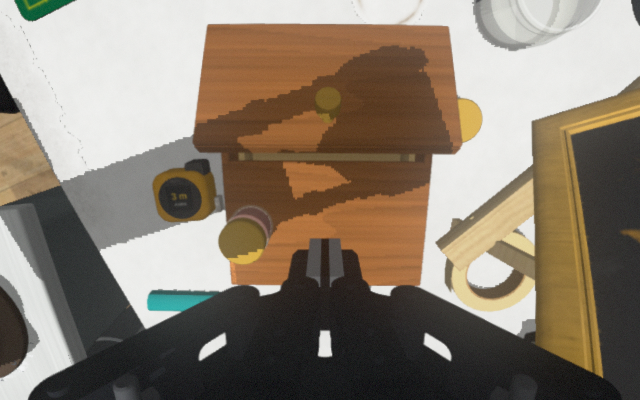

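Call:
{"api": "jog_arm", "payload": {"deltas": [[0,0,0,-40,0,0,0],[0,0,0,-80,0,0,0],[0,0,0,-120,0,0,0],[0,0,0,-140,0,0,0],[0,0,0,-140,0,0,0],[0,2,20,-134,0,0,0],[0,3,34,-118,0,0,0],[0,5,51,-104,0,0,0],[0,7,70,-94,0,0,0],[0,9,91,-89,0,0,0],[0,11,112,-87,0,0,0],[0,12,130,-88,0,0,0]]}}

```text
clock: 4.68
tcp_pos: [0.56, 0.3125, 0.1668]
ee_rot: [2.323, 2.111, 0.006]
ft_force: [1.2, -2.2, -0.8]
finger_gap: -0.001
gripper_force: 1.1
```

```bash
cat > lid.py <<'E'
from h import *
np.set_printoptions(precision=1,suppress=True)
s=r.observe(); print(s['clock'],w2c(s['tcp_pos']),s['tcp_pos'][2]*1000,s['ft_force'])
for c in ['scene','side']:
    p=r.grab_frame(c); T=T_of(p); save(p,c+'%d.png'%int(s['clock']*10))
    for o in r.tip_of('lid_knob',p)[:1]:
        q=at_depth(p,[o['point']],T)[0]; k=w2c(q); print(c,'knob',o['conf'],k,q[2]*1000)
    P=cloud(p,np.ones((400,640),bool),T);C=w2c(P);z=P[:,2]*1000
    m=(abs(C[:,1])<95)&(C[:,0]>60)&(C[:,0]<200)&(z>100)&(z<195)
    print(m.sum(),np.percentile(C[m,0],[5,50,95]),np.percentile(z[m],[5,50,95]))
p=r.grab_frame('wrist');T=np.array(p['T_tool_cam']);print('cam in tool',T[:3,3]*1000)
E
python3 lid.py
```

```text
4.6833 [133.2  -1.5] 166.8437402667814 [ 1.2 -2.2 -0.8]
scene knob 0.61 [151.7  16.5] 157.26956041924873
1677 [128.  145.8 153.9] [104.6 140.5 178.5]
side knob 0.93 [177.9  71.7] -1.6504758099011863
627 [150.1 160.2 181.4] [156.1 177.1 181. ]
cam in tool [  68.6    0.3 -142.3]
```

Call:
{"api": "jog_arm", "payload": {"deltas": [[50,-4,-40,10,0,0,0],[50,-8,-80,25,0,0,0],[50,-12,-120,40,0,0,0],[50,-12,-130,40,0,0,0],[50,-12,-130,40,0,0,0],[50,-12,-130,40,0,0,0]]}}

```text
clock: 5.43
tcp_pos: [0.5464, 0.1799, 0.2038]
ee_rot: [-2.329, -2.108, -0.002]
ft_force: [-0.3, 0.4, 0.7]
finger_gap: 0.584
gripper_force: 0.0
```

Run:
```python
from w import *
s,p,T,P,C,z=look('w2.png',['lid_knob','stay_fin'])
print(s['tcp_pos'],w2c(s['tcp_pos']))
f=(z>80)&(z<96)&(C[:,0]>14)&(C[:,0]<80)&(abs(C[:,1])<40); print('fin',np.percentile(C[f],[2,50,98],axis=0),np.percentile(z[f],[5,50,95]),f.sum())
a=(z>58)&(z<80)&(C[:,0]>16)&(C[:,0]<100)&(abs(C[:,1])<30); print('arm',np.percentile(C[a],[2,50,98],axis=0))
b=(abs(z-75)<4)&(C[:,0]>-60)&(C[:,0]<25)&(abs(C[:,1])<97); print('deck edge',np.percentile(C[b],[1,50,99.],axis=0))
```

```text
stay_fin 0.77 [324. 139.] [39.4 -1.2] 87.53398234403537
[0.5 0.2 0.2] [-0.  -0.7]
fin [[25.5 -7. ]
 [40.5 -1.7]
 [55.1  4.4]] [85.8 87.4 88.7] 661
arm [[ 56.4 -13.9]
 [ 84.4  -1.9]
 [ 99.6  10.7]]
deck edge [[-58.8 -95.4]
 [-16.9  -5.7]
 [ 15.5  95.1]]
```

View pics/w2.png

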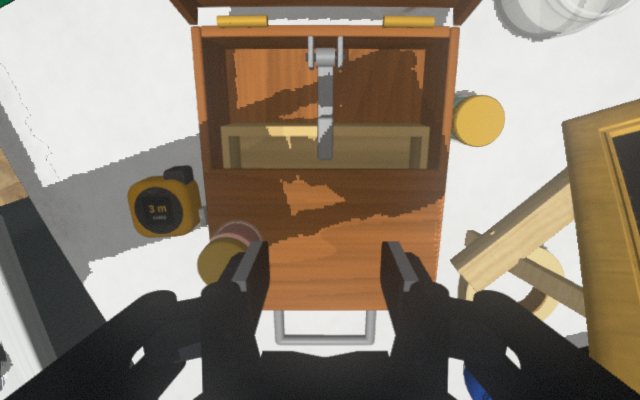

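Call:
{"api": "jog_arm", "payload": {"deltas": [[50,5,40,0,0,0,0],[50,5,40,-40,0,0,0],[50,5,40,-80,0,0,0],[50,5,40,-115,0,0,0],[50,5,40,-136,0,0,0],[50,5,40,-136,0,0,0],[8,5,40,-136,0,0,0],[8,5,40,-136,0,0,0],[8,5,40,-136,0,0,0],[8,5,40,-136,0,0,0],[8,5,40,-136,0,0,0],[8,5,40,-136,0,0,0]]}}

```text
clock: 6.58
tcp_pos: [0.5512, 0.2222, 0.0696]
ee_rot: [-2.326, -2.11, -0.002]
ft_force: [-5.0, 2.8, 4.5]
finger_gap: 0.126
gripper_force: 60.7
```

Call:
{"api": "jog_arm", "payload": {"deltas": [[8,0,3,9,0,0,0],[8,1,7,17,0,0,0],[8,1,12,24,0,0,0],[8,2,17,30,0,0,0],[8,2,22,34,0,0,0],[8,2,22,34,0,0,0],[50,2,22,34,0,0,0],[50,2,22,34,0,0,0],[50,2,22,34,0,0,0],[50,2,22,34,0,0,0]]}}

```text
clock: 7.42
tcp_pos: [0.5549, 0.2436, 0.1031]
ee_rot: [2.325, 2.111, 0.006]
ft_force: [-0.5, -0.5, -0.6]
finger_gap: 0.586
gripper_force: 0.0
```

Call:
{"api": "jog_arm", "payload": {"deltas": [[50,0,0,40,0,0,0],[50,0,0,80,0,0,0],[50,-4,-40,110,0,0,0],[50,-7,-70,110,0,0,0],[50,-7,-70,110,0,0,0],[50,-7,-70,110,0,0,0]]}}

```text
clock: 7.92
tcp_pos: [0.5472, 0.1718, 0.2132]
ee_rot: [2.328, 2.108, 0.005]
ft_force: [-0.9, 0.2, -0.6]
finger_gap: 0.589
gripper_force: 0.0
```

```bash
sed -i 's/O=np.array.*; YAW/O=np.array([.5474,.1818]); YAW/' h.py
python3 - <<'E'
from w import *
s,p,T,P,C,z=look('w3.png',['stay_fin','drawer_handle'])
print(s['qpos'],s['tcp_pos']*np.array(1000),w2c(s['tcp_pos']))
f=(z>90)&(z<150)&(C[:,0]>14)&(C[:,0]<90)&(abs(C[:,1])<15)
for x in range(20,90,10):
    g=f&(abs(C[:,0]-x)<3); print(x,g.sum(),np.median(z[g]) if g.sum() else 0)
h=(z>45)&(z<70)&(C[:,0]<-140)&(C[:,0]>-190)&(abs(C[:,1])<70); print('handle',h.sum(),np.percentile(C[h],[2,50,98],axis=0) if h.sum() else 0)
E
```

```text
stay_fin 0.8 [320. 105.] [54.6  1.4] 117.7525090825397
drawer_handle 0.67 [323. 327.] [-162.6    0.3] 60.75746629197476
[0.2 0.2 1.8 0.  1.1 0.3] [547.2 171.8 213.2] [-9.9 -0.8]
20 0 0
30 110 98.10681052162398
40 134 118.35121096325243
50 180 122.0335186393782
60 153 115.65254234701763
70 98 109.96956515569335
80 0 0
handle 1230 [[-166.7  -47.6]
 [-160.6    0.4]
 [-141.4   49.2]]
```

Call:
{"api": "jog_arm", "payload": {"deltas": [[36,-16,-154,0,0,0,90],[36,-16,-154,0,0,0,90],[36,-16,-154,0,0,0,90],[36,-16,-154,0,0,0,90],[36,-16,-154,0,0,0,90],[36,-16,-154,0,0,0,90],[36,-16,-154,0,0,0,90],[36,-16,-154,0,0,0,90],[36,-16,-154,0,0,0,90],[36,-16,-154,0,0,0,90],[36,-16,-154,0,0,0,90],[36,-16,-154,0,0,0,90]]}}

```text
clock: 9.07
tcp_pos: [0.5301, 0.0202, 0.2102]
ee_rot: [-0.31, -3.125, -0.0]
ft_force: [0.8, -0.7, 0.4]
finger_gap: 0.42
gripper_force: 0.0
```

Call:
{"api": "jog_arm", "payload": {"deltas": [[36,0,0,-20,0,0,5],[36,0,0,-60,0,0,5],[36,0,0,-90,0,0,5],[36,0,0,-90,0,0,5],[36,0,0,-90,0,0,5]]}}

```text
clock: 9.48
tcp_pos: [0.5282, 0.0199, 0.1189]
ee_rot: [-0.183, -3.13, -0.0]
ft_force: [-0.9, -0.4, -0.2]
finger_gap: 0.42
gripper_force: 0.0
```

Call:
{"api": "jog_arm", "payload": {"deltas": [[36,2,-1,-40,0,0,0],[36,2,-1,-79,0,0,0],[36,2,-1,-79,0,0,0],[0,2,-1,-79,0,0,0],[0,2,-1,-79,0,0,0],[0,2,-1,-79,0,0,0],[0,2,-1,-79,0,0,0],[0,2,-1,-79,0,0,0]]}}

```text
clock: 10.15
tcp_pos: [0.535, 0.0178, 0.0453]
ee_rot: [0.184, 3.13, -0.0]
ft_force: [-0.2, -0.8, 3.3]
finger_gap: 0.09
gripper_force: 59.1
```

Call:
{"api": "jog_arm", "payload": {"deltas": [[0,-2,-20,0,0,0,0],[0,-4,-40,0,0,0,0],[0,-6,-60,0,0,0,0],[0,-8,-80,0,0,0,0],[0,-10,-100,0,0,0,0],[0,-11,-115,0,0,0,0],[0,-12,-123,0,0,0,0],[0,-12,-125,0,0,0,0],[0,-12,-125,0,0,0,0]]}}

```text
clock: 10.9
tcp_pos: [0.5226, -0.1038, 0.0451]
ee_rot: [0.193, 3.131, 0.011]
ft_force: [1.7, 13.9, 7.3]
finger_gap: 0.09
gripper_force: 60.2
```

Call:
{"api": "jog_arm", "payload": {"deltas": [[36,0,2,0,0,0,0],[36,0,2,0,0,0,0],[36,0,2,0,0,0,0],[45,0,2,40,0,0,0],[45,0,2,80,0,0,0],[45,-10,-36,110,0,0,5],[45,-22,-74,130,0,0,10],[45,-34,-112,140,0,0,15],[45,-43,-150,140,0,0,15],[45,-43,-150,140,0,0,15],[45,-43,-150,140,0,0,15],[45,-43,-150,140,0,0,15]]}}

```text
clock: 11.9
tcp_pos: [0.4767, -0.2572, 0.1821]
ee_rot: [0.222, -3.133, -0.001]
ft_force: [-0.4, -0.6, -0.6]
finger_gap: 0.527
gripper_force: 0.0
```

Run:
```python
from w import *
s,p,T,P,C,z=look('w4.png',['short_moulding'])
print(s['clock'],s['tcp_pos']*np.array(1000),s['ee_rot'],2*np.degrees(np.arctan2(s['ee_rot'][1],s['ee_rot'][0]))-90)
q=P[(P[:,0]>.355)&(P[:,0]<.50)&(P[:,1]>-.31)&(P[:,1]<-.21)&(P[:,2]>.010)&(P[:,2]<.03)]
for zz in (.01,.014): 
    k=q[q[:,2]>zz]; print(len(k),cv2.minAreaRect((k[:,:2]*1000).astype(np.float32)),np.percentile(k[:,2],95))
```

```text
short_moulding 0.72 [454. 102.] [-347.6  120.4] 10.83082597871754
11.9 [ 476.7 -257.2  182.1] [ 0.2 -3.1 -0. ] -261.89953521255643
2743 ((427.048828125, -256.9132080078125), (100.11115264892578, 21.957408905029297), 9.491148948669434) 0.017728668573273303
2233 ((427.077880859375, -255.72645568847656), (99.65921783447266, 19.389122009277344), 9.504504203796387) 0.017842847576569742
```

View pics/w4.png

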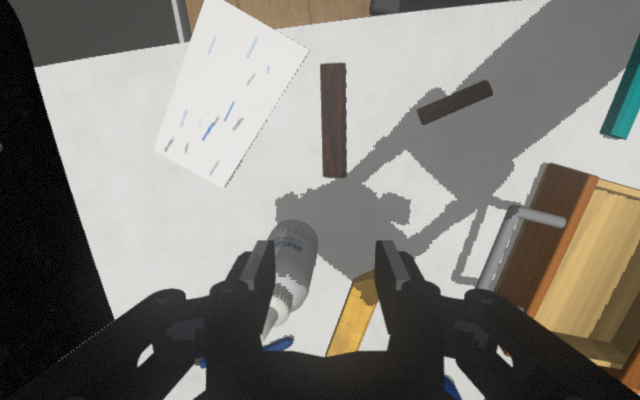

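Call:
{"api": "jog_arm", "payload": {"deltas": [[45,-40,1,-30,0,0,1.5],[45,-50,1,-70,0,0,1.5],[45,-50,1,-110,0,0,1.5],[45,-50,1,-145,0,0,1.5],[45,-50,1,-170,0,0,1.5],[45,-50,1,-177,0,0,1.5],[45,-50,1,-177,0,0,1.5],[45,-50,1,-177,0,0,1.5]]}}

```text
clock: 12.67
tcp_pos: [0.4281, -0.2555, 0.0057]
ee_rot: [-0.269, 3.13, -0.0]
ft_force: [-0.3, -0.2, 0.3]
finger_gap: 0.526
gripper_force: 0.0
```

Call:
{"api": "jog_arm", "payload": {"deltas": [[45,0,0,-2,0,0,0],[10,0,0,-2,0,0,0],[10,0,0,-2,0,0,0],[10,0,0,-2,0,0,0],[10,0,0,-2,0,0,0],[10,0,0,-2,0,0,0],[10,0,0,-2,0,0,0],[10,0,0,20,0,0,0],[10,0,0,60,0,0,0],[10,0,0,100,0,0,0],[10,0,0,120,0,0,0],[10,0,0,120,0,0,0]]}}

```text
clock: 13.67
tcp_pos: [0.4316, -0.2592, 0.1321]
ee_rot: [-0.266, 3.12, -0.014]
ft_force: [0.6, -0.3, 0.3]
finger_gap: 0.23
gripper_force: 59.1
```

Call:
{"api": "jog_arm", "payload": {"deltas": [[10,15,38,10,0,0,-3],[10,30,76,10,0,0,-6],[10,45,114,10,0,0,-9],[10,60,152,10,0,0,-12],[10,75,190,10,0,0,-15],[10,90,228,10,0,0,-15],[10,102,261,10,0,0,-15],[10,102,261,10,0,0,-15],[10,102,261,10,0,0,-15],[10,102,261,10,0,0,-15]]}}

```text
clock: 14.5
tcp_pos: [0.5284, 0.0048, 0.1347]
ee_rot: [-0.143, -3.137, 0.001]
ft_force: [0.3, -0.1, -0.4]
finger_gap: 0.229
gripper_force: 59.2
```

Run:
```python
from w import *
s,p,T,P,C,z=look('w5.png',['drawer_handle','drawer_floor'])
print(s['clock'],w2c(s['tcp_pos']),s['tcp_pos']*np.array(1000),2*np.degrees(np.arctan2(s['ee_rot'][1],s['ee_rot'][0]))-90)
b=(abs(z-16)<5)&(C[:,0]<-110)&(C[:,0]>-245)&(abs(C[:,1])<90); print('floor',b.sum(),np.percentile(C[b],[1,50,99],axis=0),np.median(z[b]))
b=(abs(z-75)<4)&(C[:,0]<-80)&(C[:,0]>-135)&(abs(C[:,1])<100); print('deck',b.sum(),np.percentile(C[b],[1,50,99],axis=0))
p=r.grab_frame('side');save(p,'side5.png')
```

```text
drawer_handle 0.9 [164. 204.] [-285.2    3.7] 62.14180498683691
drawer_floor 0.66 [349. 191.] [-169.2   35.5] 144.8432609408945
14.5 [-178.     1.9] [528.4   4.8 134.7] -275.2135043167516
floor 21340 [[-232.2  -68.5]
 [-157.4   34. ]
 [-110.9   82.6]] 15.762229592332062
deck 16177 [[-120.   -52.7]
 [-100.5   34.1]
 [ -80.4   98.7]]
```

View pics/w5.png

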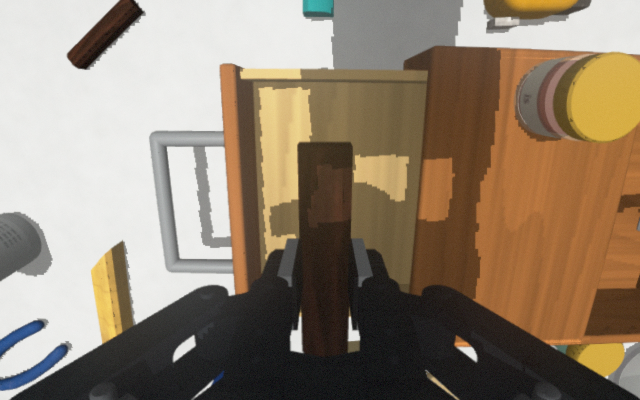

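Call:
{"api": "jog_arm", "payload": {"deltas": [[10,0,0,-40,0,0,0],[10,0,0,-75,0,0,0],[10,0,0,-100,0,0,0],[10,0,0,-110,0,0,0],[10,0,0,-112,0,0,0],[10,0,0,-112,0,0,0]]}}

```text
clock: 15.2
tcp_pos: [0.5293, 0.0042, 0.0232]
ee_rot: [-0.146, -3.138, 0.0]
ft_force: [-0.8, 0.2, 0.1]
finger_gap: 0.235
gripper_force: 59.2
```

Call:
{"api": "jog_arm", "payload": {"deltas": [[10,0,0,-2,0,0,0],[10,0,0,-2,0,0,0],[40,0,0,-2,0,0,0],[40,0,0,-2,0,0,0],[40,0,0,-2,0,0,0],[40,0,0,-2,0,0,0],[40,0,0,35,0,0,0],[40,0,0,75,0,0,0],[40,0,0,100,0,0,0],[36,-4,-40,100,0,0,0],[36,-7,-80,100,0,0,0],[36,-10,-109,100,0,0,0]]}}

```text
clock: 16.2
tcp_pos: [0.52, -0.1059, 0.1248]
ee_rot: [0.142, 3.135, -0.003]
ft_force: [0.2, -0.3, -0.5]
finger_gap: 0.423
gripper_force: 0.0
```

Call:
{"api": "jog_arm", "payload": {"deltas": [[36,0,0,0,0,0,0],[36,0,0,0,0,0,0],[36,0,0,0,0,0,0]]}}

```text
clock: 16.45
tcp_pos: [0.519, -0.1037, 0.1232]
ee_rot: [-0.145, -3.138, -0.001]
ft_force: [1.0, -0.2, 0.7]
finger_gap: 0.421
gripper_force: 0.0
```

Run:
```python
from w import *
s,p,T,P,C,z=look('w6.png',['drawer_handle','short_moulding'])
print(s['clock'],w2c(s['tcp_pos']),s['tcp_pos']*np.array(1000),2*np.degrees(np.arctan2(s['ee_rot'][1],s['ee_rot'][0]))-90)
b=(z>24)&(z<48)&(C[:,0]<-125)&(C[:,0]>-222)&(abs(C[:,1])<78); print('mould',b.sum(),np.percentile(C[b],[2,50,98],axis=0),np.median(z[b]))
p=r.grab_frame('scene');save(p,'scene6.png');T=T_of(p);P=cloud(p,np.ones((400,640),bool),T);C=w2c(P);z=P[:,2]*1000
b=(z>24)&(z<48)&(C[:,0]<-125)&(C[:,0]>-222)&(abs(C[:,1])<78); print('mould',b.sum(),np.percentile(C[b],[2,50,98],axis=0),np.median(z[b]))
```

```text
drawer_handle 0.55 [327. 209.] [-286.4    3.4] 62.39069285859364
short_moulding 0.94 [465. 195.] [-186.     3.5] 29.544459012144753
16.45 [-286.9    0.9] [ 519.  -103.7  123.2] -275.3087452821383
mould 4423 [[-189.6  -46.3]
 [-180.8    5.6]
 [-168.4   50.2]] 31.90103876495093
mould 273 [[-190.3  -47.7]
 [-182.7    6.9]
 [-170.8   51.5]] 30.313023267856344
```

Call:
{"api": "jog_arm", "payload": {"deltas": [[36,0,0,-40,0,0,0],[36,0,0,-79,0,0,0],[36,0,0,-79,0,0,0],[0,0,0,-79,0,0,0],[0,0,0,-79,0,0,0],[0,0,0,-79,0,0,0],[0,0,0,-79,0,0,0],[0,0,0,-79,0,0,0]]}}

```text
clock: 17.32
tcp_pos: [0.5205, -0.1034, 0.046]
ee_rot: [0.145, 3.135, 0.001]
ft_force: [1.3, 3.7, -2.5]
finger_gap: 0.087
gripper_force: 58.6
```

Call:
{"api": "jog_arm", "payload": {"deltas": [[0,1,12,0,0,0,0],[0,3,30,0,0,0,0],[0,5,50,0,0,0,0],[0,7,70,0,0,0,0],[0,9,90,0,0,0,0],[0,10,107,0,0,0,0],[0,11,117,0,0,0,0],[0,12,122,0,0,0,0],[0,12,125,0,0,0,0],[0,12,125,0,0,0,0],[0,12,125,0,0,0,0]]}}

```text
clock: 18.23
tcp_pos: [0.5329, 0.0181, 0.0459]
ee_rot: [0.141, 3.135, -0.008]
ft_force: [1.0, -8.7, 2.7]
finger_gap: 0.083
gripper_force: 59.7
```

Call:
{"api": "jog_arm", "payload": {"deltas": [[36,0,-3,0,0,0,0],[36,0,-3,0,0,0,0],[36,0,-3,0,0,0,0],[36,0,-3,40,0,0,0],[36,0,-3,80,0,0,0],[0,0,-3,120,0,0,0],[0,2,20,150,0,0,0],[0,6,60,150,0,0,0],[0,10,100,150,0,0,0],[0,14,140,150,0,0,0],[0,18,180,150,0,0,0],[0,20,202,150,0,0,0]]}}

```text
clock: 19.23
tcp_pos: [0.5509, 0.2273, 0.1946]
ee_rot: [0.141, 3.138, 0.004]
ft_force: [-0.5, 0.7, 0.2]
finger_gap: 0.001
gripper_force: 0.0
```

Call:
{"api": "jog_arm", "payload": {"deltas": [[0,0,0,0,0,0,0],[0,0,0,0,0,0,0],[0,0,0,0,0,0,0]]}}

```text
clock: 19.48
tcp_pos: [0.5506, 0.2225, 0.1938]
ee_rot: [-0.143, -3.137, 0.002]
ft_force: [-0.2, -0.1, -0.8]
finger_gap: 0.001
gripper_force: 0.0
```

Now press the fin down: 194 → about 87 mm.

Call:
{"api": "jog_arm", "payload": {"deltas": [[0,0,0,-35,0,0,0],[0,0,0,-60,0,0,0],[0,0,0,-72,0,0,0],[0,0,0,-84,0,0,0],[0,0,0,-95,0,0,0],[0,0,0,-103,0,0,0],[0,0,0,-107,0,0,0],[0,0,0,-107,0,0,0],[0,0,0,-107,0,0,0]]}}

```text
clock: 20.23
tcp_pos: [0.5521, 0.2233, 0.0881]
ee_rot: [0.145, 3.137, 0.001]
ft_force: [0.8, -0.6, 2.0]
finger_gap: 0.006
gripper_force: 0.9
```

Call:
{"api": "jog_arm", "payload": {"deltas": [[0,0,0,-2,0,0,0],[0,0,0,-3,0,0,0],[0,0,0,-4,0,0,0],[0,0,0,-4,0,0,0]]}}

```text
clock: 20.57
tcp_pos: [0.5524, 0.2233, 0.0875]
ee_rot: [0.143, 3.137, 0.0]
ft_force: [-7.2, -3.2, 19.7]
finger_gap: 0.002
gripper_force: 9.3
```

Call:
{"api": "jog_arm", "payload": {"deltas": [[0,0,0,40,0,0,0],[0,0,0,80,0,0,0],[0,0,-20,120,0,0,0],[0,20,-40,150,0,0,0],[0,20,-40,150,0,0,0],[0,20,-40,150,0,0,0],[0,20,-40,150,0,0,0]]}}

```text
clock: 21.15
tcp_pos: [0.5709, 0.183, 0.2329]
ee_rot: [-0.145, -3.138, -0.001]
ft_force: [0.2, 0.6, -0.8]
finger_gap: -0.005
gripper_force: 0.0
```

Run:
```python
from w import *
s,p,T,P,C,z=look('w7.png',['stay_fin','lid_knob','drawer_handle','deck_jar','tape_measure'])
print(s['clock'],s['tcp_pos'],s['ft_force'])
f=(z>80)&(z<130)&(C[:,0]>14)&(C[:,0]<80)&(abs(C[:,1])<15); print('fin',f.sum(),np.percentile(C[f],[2,50,98],axis=0),np.percentile(z[f],[5,50,95]))
h=(z>45)&(z<70)&(C[:,0]<-140)&(C[:,0]>-190)&(abs(C[:,1])<70); print('handle',h.sum(),np.percentile(C[h],[2,50,98],axis=0) if h.sum() else 0)
```

```text
stay_fin 0.72 [362. 153.] [34.7  2. ] 88.15982364380687
lid_knob 0.66 [578. 171.] [157.6   5.7] 176.32753013278807
drawer_handle 0.71 [146. 150.] [-162.5    0.3] 61.84023655853726
deck_jar 0.77 [260.  65.] [-42.2  68.7] 123.41428571063778
21.15 [0.6 0.2 0.2] [ 0.2  0.6 -0.8]
fin 548 [[22.2 -5.5]
 [36.9  0.7]
 [52.9  6.4]] [84.8 87.4 88.8]
handle 1583 [[-168.4  -46. ]
 [-161.3    5.7]
 [-141.5   49.7]]
```

View pics/w7.png

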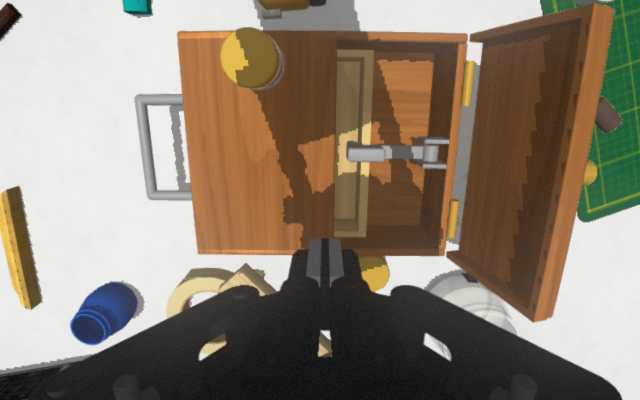

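The picture shows the drawer home (handle at about 146,150), the stay down (fin at about 362,153), the lid standing open, and the jars undisturbed. The fin's top is level at 87–88 mm, the same as before it was lifted.

```bash
python3 -c "
from station import r
print(r.hand_in())"
```

```text
the job is handed in; nothing more can be done
None
```

The shorter dark offcut is in the drawer, which is pushed home and locked with the stay folded down and the lid left open; I handed in at about 21 s, with the longer offcut, jars, bottle and tape measure left alone.

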